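# Wedge up the rotisserie chain tensioner

## Robot

A 6-joint arm with a two-finger parallel gripper is mounted at the origin on the work surface. World frame = base frame: x ahead of the robot, y to its left, z up, the work surface at z = 0. Lengths are in mm, angles in degrees, forces in N, time in s.
With the tool pointing down it reaches from about 350 to 850 mm from the base axis. Payload 8.1 kg.
Tool frame: the origin (TCP) lies on the front face of the gripper's body, between the roots of the fingers; the fingertips stand r.finger_overhang ahead of it and the grasp point (between the pads) lies 54 mm ahead of it (r.finger_overhang is the distance from the TCP to the fingertips, in mm); y points along the fingers, z is the direction in which the jaws open and shut, and the axes are right-handed (so a half turn about y gives the same grasp; the last joint's range is limited). The gripper opens to 85 mm and grips with 20 to 120 N. Pads are 22 mm wide; open, the fingers measure 114 mm over their backs; the gripper's body (76 mm by 85 mm) begins 54 mm behind the grasp point. The pads swing forward as they close: fully open they stand 13 mm farther back than shut.
Start: joints at [-79.664, 7.471, 85.268, -0, 87.261, -4.893], TCP at [157.629, -578.929, 303.892] pointing down, gripper open.
Joint ranges: [-169.43, 169.43], [-51.17, 129.36], [1.28, 143.12], [-76.62, 256.62], [0, 156.53], [-152.29, 152.29]. Speed limits (degrees/s): [136.94, 136.94, 159.86, 180, 180, 180].

## Interface

Orientations are given as [roll, pitch, yaw] about the fixed x, y, z axes, in that order (R = Rz(yaw) Ry(pitch) Rx(roll)).
In Python, from bench import r gives the robot as it stands. The module is installed in compiled form; this text tells all that it offers.
- The arm moves only by the tool arm_command, never from a script. Its argument "increments" is a list of rows, each a list of 6 numbers: the shift along the tool's x, y, z in m, then the turn, a rotation vector about the tool's x, y, z in rad. In form: [[tx, ty, tz, wx, wy, wz], ...]. A call has exactly 10 rows; each row is the pose to reach, as a shift and turn from the pose commanded when the call began, along the tool's axes at that moment; what a row does not reach only later rows make up. A row lasts 1/8 s, in which the tool goes at most 62.5 mm and 10.7 degrees, less where a joint would pass 70% of its speed; a pose out of reach is approached as far as the arm can. A call with a gripper value outside its range is refused whole. "jaw" is the gripper's target within -1 to 1 (shut at 1, half-way at 0, fully open at -1), set as the call begins (left out, the last holds). The fingers move at their own pace and stop on an object; "force" is the grip in N (left out, the last holds). Time passes only in rows, so rows that repeat a pose let the fingers close, or fill a call up. It gives the time, the measured TCP pose, the force and the opening at its end, in the units of the state.
- r.sense(): the state, without advancing time (a new reading comes with each control period).
- r.snapshot(name): name is "scene" or "top" or "wrist"; returns the picture (420x560x3 uint8, red, green, blue); there is no depth.
- r.camera_model(name): a dict with "intrinsics" (3x3 intrinsics, pixels), "cam_to_world" (4x4, takes a point from camera to world coordinates). Camera axes: x right, y down, z forward; pixel columns grow to the right and rows downward; lengths in mm; the calibration is good to about 2 mm. The wrist camera is an equidistant fisheye: a pixel r from the principal point sees the ray r / f radians off the axis. A picture is of the moment at which its call begins: read the wrist's pose just before it. camera_model takes no time and is no camera call; for the wrist camera it gives the pose at the moment of the call.
- r.hand_in(): hands the job in, once; it reports no verdict.
Trained networks look in the newest picture that a camera, given by its name, has taken for a name from the list of things; names that differ only in an ending like _2 or _b are one class to them, and where a whole thing is asked for, a point or a joint stands for the part that bears it (a point fixed in the world has none). Each returns a list of dicts, best first, with "conf" (0 to 1); they miss things now and then, are a little off and sometimes report something else, mostly with a low value. They report only what shows in the picture. A call takes as long as a camera call. They do not tell look-alikes from the thing itself.
- r.trace(camera, target): "mask" (420x560 bool, what is visible of it) and "position" ([column, row] in pixels, amid what is visible of it).
- r.spot_point(camera, target): "position" ([column, row] in pixels: a listed point, or the origin of a listed thing).
The state is a dict: "time": time; "joint_pos": joint angles; "qd": joint speeds; "joint_efforts": joint torques, N m; "tool_pos": TCP position; "tcp_rot": TCP orientation; "ft_force": force on the tool from outside, world axes, zero at the start; "wrist_torque": the same for the moment, N m; "finger_gap": finger opening in mm.
Only numpy, scipy, OpenCV 4.12 (cv2) and the standard library are available. Lean on these libraries where they do the work, as an engineer would, in place of code of your own. Each camera call takes 0.05 s, during which the arm holds its last target.

## Task

Set the rotisserie drive's chain tension: take the black plastic wedge from the trivet by its upright bar, lay it flat on the drive's plate with its flat side against the steel fence, and slide it gently, thin end first, between the fence and the roller of the sprung tensioner arm until the arm's pointer stands between the two long marks of the scale. Do not let the pointer run clearly past the second long mark, and press it against nothing with more than 40 N. Let go and leave the wedge holding the arm there, and leave the burger presses and the condiment caddy where they are.

Things in the scene. Friction and masses are not known exactly. Their poses are not given: they have to be found in the camera images.
- wedge_grip (a point): Centre of the upright square bar (18 x 18 mm, 48 mm tall) on the loose black plastic wedge, 52 mm above the wedge's underside and 24 mm above the top of its 28 mm high body. Axes as wedge; bar faces parallel to them. The wedge's thin tip is 75 mm ahead (+x), its blunt tail 55 mm behind, its flat side 15.5 mm to the -y side of this point.
- wedge: The loose plastic wedge, about 0.1 kg; starts flat on the trivet, bar up. Origin on its underside under the bar. x points to the thin tip, z up; -y side flat (plane y = -19.5 mm), +y side sloping. Across y it is 6 mm thick at the tip (x = 75 mm), growing 1 mm per 3 mm backwards to 39 mm at x = -25 mm, then constant to the tail. It stays in the gap by friction when let go.
- drive: Fixed rotisserie drive on an aluminium plate 345 x 225 mm, top 8 mm above this origin. x runs along the fence: the way the wedge goes in; y from fence to scale; z up. Plate spans x -140 to 205, y -55 to 170 mm. All on it stays under 32 mm above the origin, except the gearbox (x over 115 mm, 62 mm high). Plate at x under -10 mm, y over 5 mm is bare: room to set the wedge down before the gap.
- fence_line (a point): Point of the drive frame at x -120, y -7, z 8 mm: nominal near end of the guide face (the +y face) of the steel fence, 200 mm long along the drive's x, 14 mm thick, 22 mm high above the plate. The fence is clamped anew for each job, up to 9 mm either way in y, and this point does not follow it: find it by touch, and judge by the pointer how far the wedge must go.
- tensioner (a joint): Sprung arm's reading, rad: 0 at rest (first short mark), growing as the wedge pushes the roller away from the fence; stop at 0.55. Long marks at 0.21 and 0.29: aim at 0.25. Pivot: vertical pin at drive x 40, y 28 mm. Spring 0.4 N m/rad, preload 0.07 N m, pushes the roller back to the fence (about 4 N on the wedge at 0.25). 1 mm of wedge travel along the fence is about 0.008 rad.
- roller (a point): Axis of the arm's steel roller (16 mm diameter, 20 mm tall), half-way up, 20 mm above the drive's origin, 41 mm from the pivot. At rest it is at x 0, y 18 mm of the drive, its near side nominally 17 mm from the fence.
- pointer_tip (a point): Tip of the arm's slim dark pointer, 105 mm from the pivot, 18 mm above the drive's origin. Swings towards the drive's +x, 1.05 mm per 0.01 rad, past black marks on the plate: short ones 8 mm long at 0, 0.07, 0.14, 0.36, 0.43, 0.50 rad and two long ones (26 mm) at 0.21 and 0.29 rad, about 8 mm apart.
- trivet: Grey silicone trivet, fixed flat disc 170 mm across and 8 mm thick, origin at the centre of its underside; the wedge lies on it.
- press0: Bystander: aluminium burger press, disc 104 mm across, 14 mm thick, bar handle up to 51 mm; origin at the centre of its underside.
- press1: Bystander: a second burger press, the same.
- caddy: Bystander: black plastic condiment caddy with three flip-top lids, 90 x 190 x 83 mm, origin at the centre of its underside.
Mind the look-alikes: they are no part of the job. What is shaped like the wedge but red is not meant.

How it is judged (in metres and radians):
On the way, in this order (a step that is already met when the one before it is completed fails the run):
1. the wedge lies flat on the drive's plate and has just begun to move the pointer (value of joint tensioner between 0.02 and 0.19 rad and z of wedge_grip in the frame of drive below 0.066 m and contact force between wedge and drive above 0.3 N), for 0.1 s.
2. pushed on until the pointer stands between the two long marks (value of joint tensioner between 0.21 and 0.29 rad), for 0.2 s.
At the end, for the whole second after the job is handed in: The pointer rests between the two long marks (0.21 to 0.29 rad), held there by the wedge alone, which lies flat on the plate (within 3 mm and 0.06 rad), upright, along the fence (within 0.05 rad), let go and at rest (all of step 2 and z of wedge_grip in the frame of drive below 0.063 m and y of wedge_grip in the frame of drive between -0.004 and 0.021 m and angle between wedge_grip's own z axis and vertical below 0.06 rad and angle between the x axis of wedge_grip and the x axis of drive, either way round below 0.05 rad and linear speed of wedge below 0.01 m/s and velocity of joint tensioner between -0.05 and 0.05 rad/s); the robot touches nothing.
It fails at once if the pointer ran clearly past the second long mark (beyond 0.34 rad) (value of joint tensioner above 0.34 rad).
It fails at once if the wedge was forced against the drive, its fence or its arm with more than 40 N (contact force between wedge and drive above 40 N).
It fails at once if a burger press or the caddy was moved by more than 20 mm (distance of any of press0, press1, caddy from where it was at the start of the episode above 0.02 m).
It also fails if it takes over 61 s, if anything falls off the work surface, if the arm or the gripper's body presses on something with over 40 N, if the wrist force passes 120 N, or if a joint passes its speed limit or range.

## Working session

There is one attempt and no reset: what is moved stays moved. The work goes in short steps, Python scripts to look and compute and a tool call to move; the robot and the scene stay as the last step left them, time stands still between calls to the robot, and variables do not carry over. Pictures are saved under pics/ and viewed, and the job is handed in when it is done.

Besides the shell and the picture viewer there is one more tool, called after "Call:" as a command line: name --pt "numbers of a row" for each row, then --argument value for the rest. arm_command: Moves the arm, as the interface text tells. Its arguments: {"type":"object","properties":{"increments":{"type":"array","items":{"type":"array","items":{"type":"number"}}},"jaw":{"type":"number"},"force":{"type":"number"}},"required":["increments"]}

```bash
mkdir -p pics; cat > h.py <<'E'
import numpy as np, cv2
from bench import r
from scipy.spatial.transform import Rotation as R
def save(n,im,crop=None,scale=1):
    if crop: x0,y0,x1,y1=crop; im=im[y0:y1,x0:x1]
    im=cv2.resize(im,None,fx=scale,fy=scale,interpolation=cv2.INTER_CUBIC)
    cv2.imwrite(f'pics/{n}.png',im[:,:,::-1])
def ray(cam,p,M=None):
    m=M or r.camera_model(cam);K=np.array(m['intrinsics']);T=np.array(m['cam_to_world'])
    if cam=='wrist':
        d=np.array([(p[0]-K[0,2])/K[0,0],(p[1]-K[1,2])/K[1,1]]);t=np.linalg.norm(d)
        v=np.array([*(d/max(t,1e-9)*np.sin(t)),np.cos(t)])
    else: v=np.linalg.inv(K)@np.array([p[0],p[1],1.])
    return T[:3,3],T[:3,:3]@v
def onz(cam,p,z,M=None):
    o,v=ray(cam,p,M); return o+v*(z-o[2])/v[2]
def proj(cam,P,M=None):
    m=M or r.camera_model(cam);K=np.array(m['intrinsics']);T=np.array(m['cam_to_world'])
    c=T[:3,:3].T@(np.array(P)-T[:3,3])
    if cam=='wrist':
        t=np.arctan2(np.hypot(c[0],c[1]),c[2]);d=c[:2]/np.hypot(c[0],c[1])*t
        return np.array([K[0,2]+K[0,0]*d[0],K[1,2]+K[1,1]*d[1]])
    q=K@c; return q[:2]/q[2]
def delta(pos,rpy):
    """target TCP pose -> shift (m) in tool axes & rotvec from measured"""
    s=r.sense();A=R.from_euler('xyz',s['tcp_rot'],degrees=True);B=R.from_euler('xyz',rpy,degrees=True)
    return A.inv().apply(np.array(pos)-s['tool_pos'])/1000,(A.inv()*B).as_rotvec()
E
python3 - <<'E'
from h import *
print(r.sense(), r.finger_overhang)
for c in ['scene','top','wrist']:
    save(c+'0',r.snapshot(c)); m=r.camera_model(c); print(c,np.round(m['intrinsics'],1).tolist(),np.round(m['cam_to_world'],3).tolist())
for t in ['wedge_grip','wedge','drive','fence_line','roller','pointer_tip','trivet']:
    for c in ['top','scene']:
        print(t,c,[(np.round(d['position'],1).tolist(),round(d['conf'],2)) for d in r.spot_point(c,t)][:3])
print(r.sense()['time'])
E
```

```text
{'time': 0.0, 'joint_pos': array([-7.96627491e+01,  7.51596490e+00,  8.53294939e+01, -6.24477831e-04,
        8.72607139e+01, -4.89507280e+00]), 'qd': array([ 0.06238377, -0.04914333,  0.06337353, -0.01625953, -0.00072541,
        0.07081175]), 'joint_efforts': array([-3.32102376e-03, -5.69415092e+01, -5.00554061e+01, -6.43006297e-04,
        1.48305466e-02,  4.67738435e-07]), 'tool_pos': array([ 157.56392619, -578.51399091,  302.83331018]), 'tcp_rot': array([-9.01058387e+01,  8.43840941e-03, -1.64767654e+02]), 'ft_force': array([ 0.95636392, -0.38233273,  0.39416838]), 'wrist_torque': array([0.02097503, 0.00020428, 0.08269078]), 'finger_gap': 85.53937846286217} 72.6
scene [[513.9, 0.0, 270.4], [0.0, 513.9, 209.1], [0.0, 0.0, 1.0]] [[-0.737, 0.549, -0.395, 1322.928], [0.676, 0.605, -0.421, 691.014], [0.008, -0.577, -0.817, 1637.272], [0.0, 0.0, 0.0, 1.0]]
top [[505.1, 0.0, 280.4], [0.0, 505.1, 215.0], [0.0, 0.0, 1.0]] [[-0.015, -0.994, 0.108, 383.569], [-1.0, 0.015, 0.006, -116.742], [-0.008, -0.107, -0.994, 1816.173], [0.0, 0.0, 0.0, 1.0]]
wrist [[325.2, 0.0, 275.7], [0.0, 325.2, 20
[... 206 characters left out ...]
0.69)]
wedge_grip scene [([249.7, 165.5], 0.9), ([194.9, 121.6], 0.57), ([297.9, 240.9], 0.24)]
wedge top [([341.8, 243.3], 0.66), ([446.1, 234.5], 0.51)]
wedge scene [([253.6, 174.4], 0.85), ([191.7, 127.7], 0.65)]
drive top [([242.8, 221.5], 0.55)]
drive scene [([295.3, 237.5], 0.94), ([410.5, 282.7], 0.54), ([218.0, 212.3], 0.32)]
fence_line top [([236.9, 257.7], 0.7)]
fence_line scene [([329.0, 223.9], 0.66)]
roller top [([242.2, 218.1], 0.69)]
roller scene [([302.2, 239.1], 0.56)]
pointer_tip top [([210.8, 203.3], 0.6), ([240.4, 224.7], 0.35), ([237.2, 257.5], 0.27)]
pointer_tip scene [([304.0, 266.8], 0.47)]
trivet top [([330.5, 244.2], 0.76)]
trivet scene [([258.1, 181.7], 0.68)]
0.85
```

View pics/top0.png

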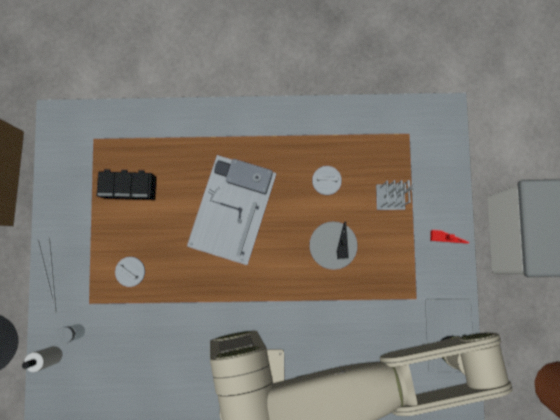

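View pics/scene0.png

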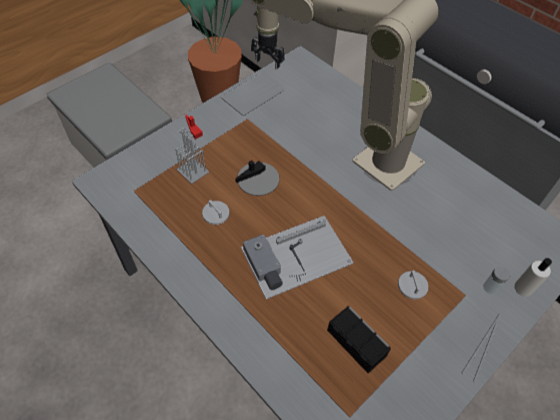

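View pics/wrist0.png

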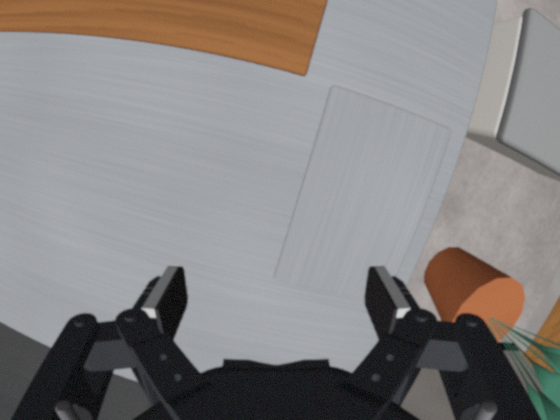

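```bash
python3 - <<'E'
from h import *
im=r.snapshot('top'); save('top_crop',im,(180,140,370,280),4)
for t in ['wedge','drive','trivet']:
    for d in r.trace('top',t):
        m=d['mask'];ys,xs=np.nonzero(m);P=np.array([onz('top',(x,y),20)[:2] for x,y in zip(xs,ys)],np.float32)
        print(t,d['conf'],np.round(d['position'],1),len(xs),cv2.minAreaRect(P))
for n,p,z in [('grip',(343.3,242.9),60),('gripS',(249.7,165.5),60),('drive',(242.8,221.5),0),('driveS',(295.3,237.5),0),('fence',(236.9,257.7),8),('fenceS',(329,223.9),8),('triv',(330.5,244.2),0),('trivS',(258.1,181.7),0),('roll',(242.2,218.1),20),('rollS',(302.2,239.1),20),('ptr',(210.8,203.3),18),('ptrS',(304,266.8),18)]:
    print(n,np.round(onz('scene' if n[-1]=='S' else 'top',p,z),1))
s=r.sense();A=R.from_euler('xyz',s['tcp_rot'],degrees=True);T=np.array(r.camera_model('wrist')['cam_to_world'])
print(A.as_matrix().round(2)); print(A.inv().apply(T[:3,3]-s['tool_pos']),(A.inv().as_matrix()@T[:3,:3]).round(3))
E
```

```text
wedge 0.76 [443.4 235.3] 321 ((493.63470458984375, -701.30419921875), (132.73057556152344, 40.85548400878906), 83.38973236083984)
wedge 0.72 [343.9 246.9] 313 ((485.26776123046875, -324.8769226074219), (38.98540496826172, 128.32162475585938), 88.47098541259766)
wedge 0.44 [127.6 184.3] 1735 ((698.552001953125, 449.35931396484375), (217.06875610351562, 114.1807861328125), 87.36418151855469)Traceback (most recent call last):
  File "<stdin>", line 5, in <module>
  File "h.py", line 16, in onz
    o,v=ray(cam,p,M); return o+v*(z-o[2])/v[2]
        ~~~^^^^^^^^^
  File "h.py", line 9, in ray
    m=M or r.camera_model(cam);K=np.array(m['intrinsics']);T=np.array(m['cam_to_world'])
           ~~~~~~~~~~~~~~^^^^^
ValueError: time passes only in moves, steps and waits
```

View pics/top_crop.png

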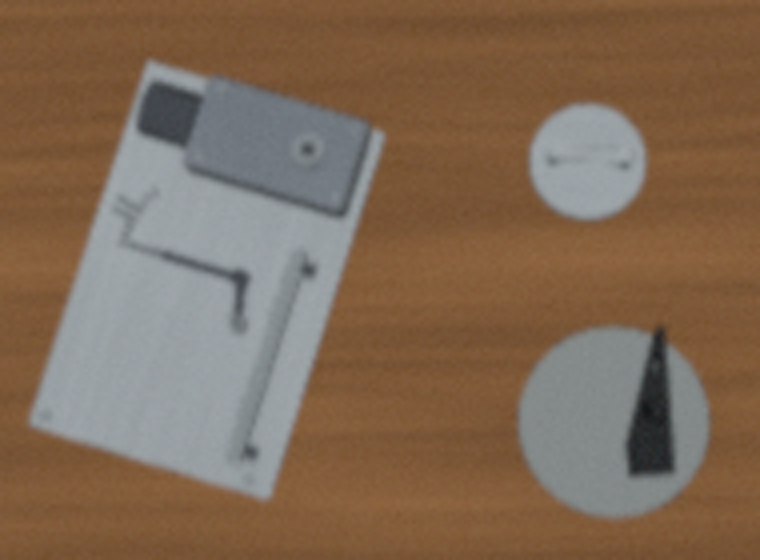

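```bash
cat >> h.py <<'E'
from functools import lru_cache
_cm={}
def cm(c):
    if c not in _cm: _cm[c]=r.camera_model(c)
    return _cm[c]
_ray=ray
def ray(cam,p,M=None): return _ray(cam,p,M or cm(cam))
_proj=proj
def proj(cam,P,M=None): return _proj(cam,P,M or cm(cam))
E
python3 - <<'E'
from h import *
for t in ['drive','trivet']:
    for d in r.trace('top',t):
        m=d['mask'];ys,xs=np.nonzero(m);P=np.array([onz('top',(x,y),8)[:2] for x,y in zip(xs,ys)],np.float32)
        print(t,d['conf'],np.round(d['position'],1),len(xs),cv2.minAreaRect(P))
for n,p,z in [('grip',(343.3,242.9),60),('gripS',(249.7,165.5),60),('drive',(242.8,221.5),0),('driveS',(295.3,237.5),0),('fence',(236.9,257.7),8),('fenceS',(329,223.9),8),('triv',(330.5,244.2),0),('trivS',(258.1,181.7),0),('roll',(242.2,218.1),20),('rollS',(302.2,239.1),20),('ptr',(210.8,203.3),18),('ptrS',(304,266.8),18)]:
    print(n,np.round(onz('scene' if n[-1]=='S' else 'top',p,z),1))
# plate corners from crop
for q in [(150,60),(383,132),(268,498),(30,424)]:
    print('corner',onz('top',(180+q[0]/4,140+q[1]/4),8).round(1))
s=r.sense();A=R.from_euler('xyz',s['tcp_rot'],degrees=True);T=np.array(cm('wrist')['cam_to_world'])
print(A.as_matrix().round(2)); print(A.inv().apply(T[:3,3]-s['tool_pos']),(A.inv().as_matrix()@T[:3,:3]).round(3),s['time'])
E
```

```text
drive 0.95 [231.7 208.3] 6206 ((607.39013671875, 70.35261535644531), (233.9530487060547, 359.846435546875), 71.0028076171875)
trivet 0.86 [328.8 242.9] 1403 ((472.34735107421875, -291.9710998535156), (164.5215606689453, 164.4355926513672), 89.11717224121094)
grip [ 472.7 -322.8   60. ]
gripS [ 476.6 -333.9   60. ]
drive [558.5  30.8   0. ]
driveS [549.6   7.    0. ]
fence [428.2  52.1   8. ]
fenceS [415.7  52.8   8. ]
triv [ 471.8 -283.8    0. ]
trivS [ 475.5 -285.8    0. ]
roll [568.8  31.3  20. ]
rollS [544.9  37.5  20. ]
ptr [624.2 144.   18. ]
ptrS [621.1 124.1  18. ]
corner [803. 121.   8.]
corner [732.9 -90.8   8. ]
corner [403.5  16.2   8. ]
corner [472.6 229.    8. ]
[[-0.96 -0.    0.26]
 [-0.26  0.   -0.96]
 [-0.   -1.   -0.  ]]
[-78.45860308 -69.82834769   0.38751845] [[-0.     0.951  0.309]
 [-0.001 -0.309  0.951]
 [ 1.    -0.     0.001]] 1.1
```

```bash
python3 - <<'E'
from h import *
W=np.array([[803,121],[732.9,-90.8],[403.5,16.2],[472.6,229]]);D=np.array([[205,170],[205,-55],[-140,-55],[-140,170.]])
w=W-W.mean(0);d=D-D.mean(0);a=np.arctan2((d[:,0]*w[:,1]-d[:,1]*w[:,0]).sum(),(d*w).sum());c,s=np.cos(a),np.sin(a)
Rm=np.array([[c,-s],[s,c]]);t=W.mean(0)-Rm@D.mean(0);print(np.degrees(a),t,(D@Rm.T+t-W).round(1))
print(delta([474,-326,260],[-90,0,-87]))
E
```

```text
-18.078864481401787 [554.26078396  24.27434723] [[-1.1  1.3]
 [-0.8 -0.8]
 [ 0.6 -0.8]
 [ 1.3  0.3]]
(array([-0.37170007,  0.04387859, -0.16094009]), array([ 3.14509606e-05, -1.35735819e+00, -2.81857603e-05]))
```

Call:
arm_command --pt "-0.045 0.005 -0.02 0 -0.17 0" --pt "-0.09 0.011 -0.04 0 -0.34 0" --pt "-0.135 0.016 -0.058 0 -0.51 0" --pt "-0.18 0.022 -0.078 0 -0.68 0" --pt "-0.225 0.027 -0.098 0 -0.85 0" --pt "-0.27 0.032 -0.117 0 -1.02 0" --pt "-0.315 0.038 -0.137 0 -1.19 0" --pt "-0.36 0.042 -0.155 0 -1.3574 0" --pt "-0.3717 0.0439 -0.161 0 -1.3574 0" --pt "-0.3717 0.0439 -0.161 0 -1.3574 0" --jaw -1 --force 60

```text
time: 2.35
tool_pos: [474.2, -325.5, 259.8]
tcp_rot: [-90.0, 0.0, -87.0]
ft_force: [-1.1, -0.2, 0.3]
finger_gap: 85.4
```

```bash
python3 - <<'E'
from h import *
s=r.sense();print(s['time'],s['tool_pos'],s['tcp_rot'],s['joint_pos'],s['ft_force'])
im=r.snapshot('wrist'); save('w1',im)
for t in ['wedge_grip','wedge']:
    for d in r.spot_point('wrist',t): print(t,d['conf'],d['position'],onz('wrist',d['position'],60 if 'grip' in t else 8))
E
```

```text
2.35 [ 474.21988908 -325.45560895  259.75193406] [-9.00330686e+01  9.78643464e-03 -8.69984442e+01] [-3.95611348e+01  5.05751563e+00  9.24960008e+01 -1.52910212e-02
  8.24774597e+01 -4.25606875e+01] [-1.09984541 -0.2001955   0.26714487]
wedge_grip 0.97 [277.7, 197.6] [ 474.34733311 -326.53468418   60.        ]
wedge 0.72 [278.4, 180.8] [ 475.23600107 -323.85979945    8.        ]
wedge 0.43 [277.4, 198.0] [ 475.17477553 -342.10663599    8.        ]
```

View pics/w1.png

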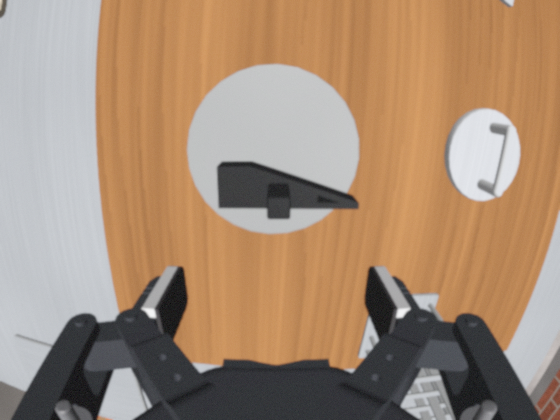

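```bash
python3 - <<'E'
from h import *
im=cv2.imread('pics/w1.png');save('w1c',im[:,:,::-1],(200,140,380,240),4)
g=im.max(2).astype(float)
pts=[]
for c in list(range(224,262,3))+list(range(296,346,3)):
    col=g[195:225,c]; d=np.diff(col); k=np.argmax(d); 
    # subpixel half-level crossing
    w=d[max(0,k-2):k+3]; pts.append((c,195+max(0,k-2)+(w*np.arange(len(w))).sum()/w.sum()+0.5))
P=np.array([onz('wrist',p,36)[:2] for p in pts]);
f=np.polyfit(P[:,0],P[:,1],1);res=P[:,1]-np.polyval(f,P[:,0]);ok=abs(res)<1
f=np.polyfit(P[ok,0],P[ok,1],1);print(np.degrees(np.arctan(f[0])),ok.sum(),len(ok),np.std(P[ok,1]-np.polyval(f,P[ok,0])),'flat y at x=474.3:',np.polyval(f,474.3))
for p in [(268,185),(290,185),(268,217),(290,217)]: print(p,onz('wrist',p,84).round(1))
E
```

```text
2.44926069682827 30 30 0.08055900425924405 flat y at x=474.3: -343.9258796729251
(268, 185) [ 465.6 -310.    84. ]
(290, 185) [ 482.8 -309.1   84. ]
(268, 217) [ 466.8 -336.4   84. ]
(290, 217) [ 484.4 -335.5   84. ]
```

View pics/w1c.png

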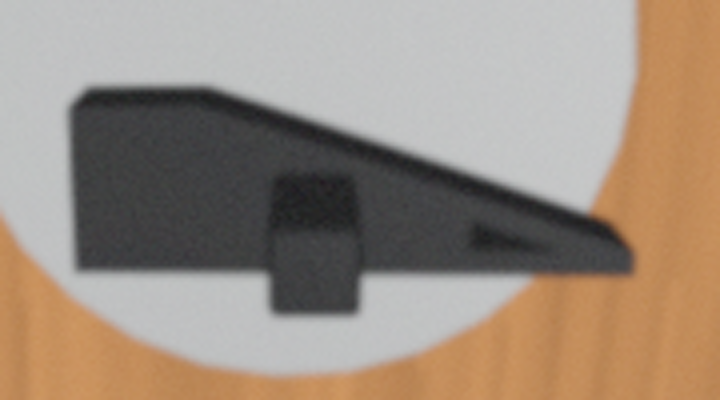

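```bash
python3 - <<'E'
from h import *
print(delta([474.8,-328.3,115],[-90,0,-87.55]))
E
```

```text
(array([0.00137216, 0.14516023, 0.00159472]), array([0.00017804, 0.007464  , 0.00044014]))
```

Call:
arm_command --pt "0.0019 0.03 0.001 0 0.009 0" --pt "0.0019 0.06 0.001 0 0.009 0" --pt "0.0019 0.085 0.001 0 0.009 0" --pt "0.0019 0.11 0.001 0 0.009 0" --pt "0.0019 0.125 0.001 0 0.009 0" --pt "0.0019 0.135 0.001 0 0.009 0" --pt "0.0019 0.141 0.001 0 0.009 0" --pt "0.0019 0.146 0.001 0 0.009 0" --pt "0.0019 0.146 0.001 0 0.009 0" --pt "0.0019 0.146 0.001 0 0.009 0" --jaw -1

```text
time: 3.75
tool_pos: [475.4, -327.9, 114.5]
tcp_rot: [-90.0, -0.0, -87.5]
ft_force: [-0.2, -1.0, -0.1]
finger_gap: 85.5
```

```bash
python3 - <<'E'
from h import *
s=r.sense();print(s['time'],s['tool_pos'],s['tcp_rot'],s['ft_force'])
im=r.snapshot('wrist'); save('w2',im)
E
```

```text
3.75 [ 475.38770057 -327.92621388  114.50859489] [-8.99656342e+01 -3.02457219e-02 -8.75026646e+01] [-0.24739722 -1.00171946 -0.05544771]
```

View pics/w2.png

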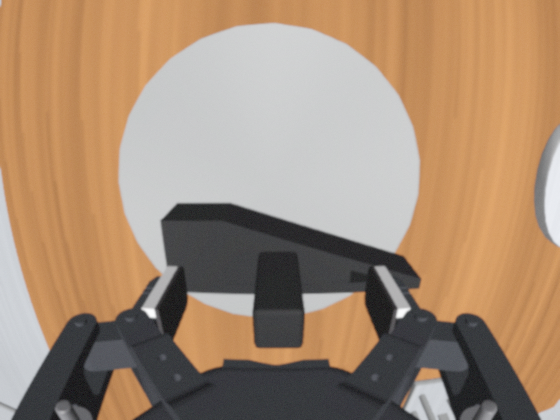

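Call:
arm_command --pt "0 0 0 0 0 0" --pt "0 0 0 0 0 0" --pt "0 0 0 0 0 0" --pt "0 0 0 0 0 0" --pt "0 0 0 0 0 0" --pt "0 0 0 0 0 0" --pt "0 0 0 0 0 0" --pt "0 0 0 0 0 0" --pt "0 0 0 0 0 0" --pt "0 0 0 0 0 0" --jaw 1 --force 60

```text
time: 5.05
tool_pos: [477.9, -330.8, 120.6]
tcp_rot: [-89.6, -0.4, -87.5]
ft_force: [-5.7, 1.9, 34.9]
finger_gap: 17.4
```

Call:
arm_command --pt "0 -0.005 0 0 0 0" --pt "0 -0.015 0 0 0 0" --pt "0 -0.03 0 0 0 0" --pt "0 -0.045 0 0 0 0" --pt "0 -0.06 0 0 0 0" --pt "0 -0.075 0 0 0 0" --pt "0 -0.09 0 0 0 0" --pt "0 -0.1 0 0 0 0" --pt "0 -0.1 0 0 0 0" --pt "0 -0.1 0 0 0 0"

```text
time: 6.3
tool_pos: [474.8, -327.6, 213.4]
tcp_rot: [-90.0, 0.0, -87.5]
ft_force: [0.8, -0.0, -1.4]
finger_gap: 17.1
```

```bash
python3 - <<'E'
from h import *
s=r.sense();print(s['time'],s['tool_pos'],s['tcp_rot'],s['ft_force'])
im=r.snapshot('wrist'); save('w3',im)
E
```

```text
6.3 [ 474.83264353 -327.58402569  213.36151827] [-9.00400174e+01  3.91892937e-02 -8.75158103e+01] [ 0.82864109 -0.01707524 -1.44518838]
```

View pics/w3.png

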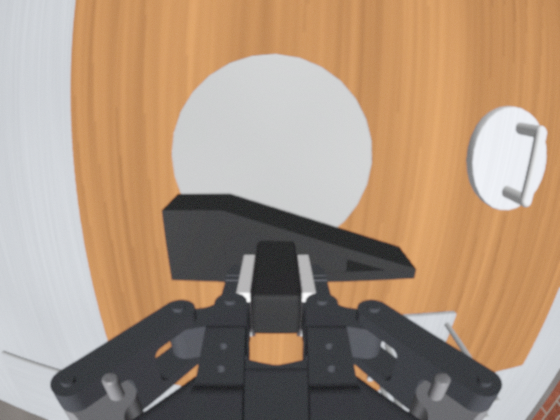

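```bash
python3 - <<'E'
from h import *
im=cv2.imread('pics/w3.png')[:,:,::-1];im=np.clip(im.astype(float)*2.2,0,255).astype(np.uint8);save('w3c',im,(150,180,430,345),2.85)
E
```

```text
(no output)
```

View pics/w3c.png

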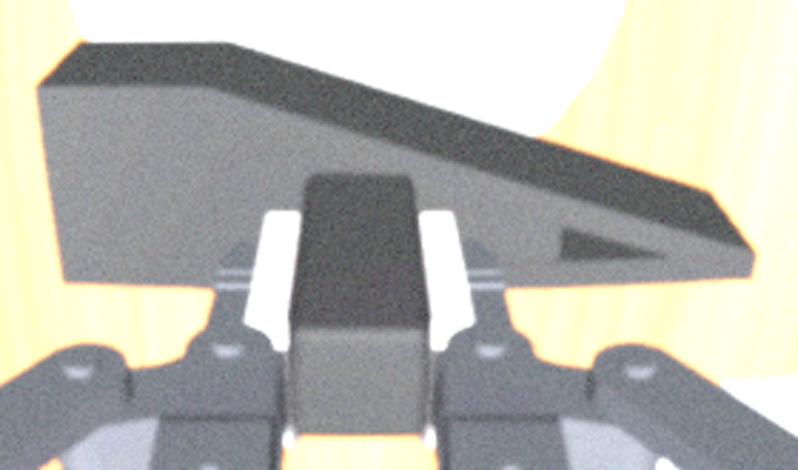

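```bash
cat > fitw.py <<'E'
from h import *
from scipy.optimize import least_squares
OBJ=np.array([(-55,23.5,28),(-55,23.5,0),(-25,23.5,28),(-25,23.5,0),(-55,-15.5,28),(75,-15.5,28),(75,-9.5,28),(75,-9.5,0),(-9,9,76),(9,9,76),(-9,-9,76),(9,-9,76),(-9,9,28),(9,9,28)],float)
def fit(px,idx,T,tcp,A,K):
    # wedge pose in tool frame with canonical axes: x_w=tool z, y_w=-tool x, z_w=-tool y
    M={'intrinsics':K,'cam_to_world':T}
    B=np.array([[0,-1,0],[0,0,-1],[1,0,0]],float)
    def f(p):
        Q=OBJ[idx]@R.from_rotvec(p[3:]).as_matrix().T+p[:3]
        W=A.apply(Q@B.T)+tcp
        return np.concatenate([_p-q for _p,q in zip([proj('wrist',w,M) for w in W],px)])
    s=least_squares(f,[0,0,-112,0,0,0],loss='soft_l1');return s.x,f(s.x)
E
python3 - <<'E'
from fitw import *
c=np.array([(38,87),(80,42),(213,87),(230,43),(65,280),(752,276),(756,252),(710,192),(292,330),(428,326),(290,432),(425,432),(305,178),(412,178)])/2.85+[150,180]
s=r.sense();A=R.from_euler('xyz',s['tcp_rot'],degrees=True);m=cm('wrist')
x,e=fit(c,range(14),np.array(m['cam_to_world']),s['tool_pos'],A,np.array(m['intrinsics']))
print('t',x[:3].round(2),'rot deg',np.degrees(x[3:]).round(2));print(e.reshape(-1,2).round(1).tolist())
E
```

```text
t [  -0.35    6.91 -102.8 ] rot deg [ 0.39 -0.32  0.12]
[[0.2, 0.3], [1.3, 0.1], [-1.6, 0.4], [0.4, -0.6], [0.3, 1.6], [-0.7, 1.3], [-0.1, 0.1], [-0.6, -0.6], [-2.6, -1.6], [0.9, -0.1], [0.1, 1.2], [0.2, 1.3], [0.4, -3.3], [0.0, -3.3]]
```

Call:
arm_command --pt "-0.04 0 0.001 0 0.045 0" --pt "-0.095 0 0.002 0 0.09 0" --pt "-0.15 0 0.003 0 0.135 0" --pt "-0.205 0 0.004 0 0.18 0" --pt "-0.26 0 0.005 0 0.225 0" --pt "-0.31 0 0.006 0 0.27 0" --pt "-0.36 0 0.007 0 0.315 0" --pt "-0.39 0 0.008 0 0.359 0" --pt "-0.402 0 0.008 0 0.359 0" --pt "-0.402 0 0.008 0 0.359 0"

```text
time: 7.6
tool_pos: [465.4, 74.3, 213.5]
tcp_rot: [-90.0, -0.0, -108.0]
ft_force: [0.3, -0.4, -1.5]
finger_gap: 17.1
```

```bash
python3 - <<'E'
from h import *
s=r.sense();print(s['time'],s['tool_pos'],s['tcp_rot'],s['ft_force'],s['joint_pos'])
im=r.snapshot('wrist'); save('w4',im,None,1.42)
for t in ['fence_line','roller','pointer_tip','drive']:
    for d in r.spot_point('wrist',t): print(t,d['conf'],d['position'],onz('wrist',d['position'],{'fence_line':8,'roller':20,'pointer_tip':18,'drive':0}[t]))
E
```

```text
7.6 [465.38431448  74.34145652 213.54499197] [-9.00404938e+01 -3.12914691e-02 -1.07964809e+02] [ 0.33332863 -0.35800313 -1.45009543] [ 2.84825709e+00 -9.24479790e+00  1.11391070e+02 -1.51987780e-02
  7.79026984e+01  2.08162689e+01]
fence_line 0.18 [443.6, 75.3] [645.4752813  135.58950694   8.        ]
roller 0.79 [393.4, 207.7] [562.81667429  34.026488    20.        ]
pointer_tip 0.59 [443.5, 75.5] [639.65857618 135.89283458  18.        ]
drive 0.66 [385.9, 221.0] [558.23435733  14.43209865   0.        ]
```

View pics/w4.png

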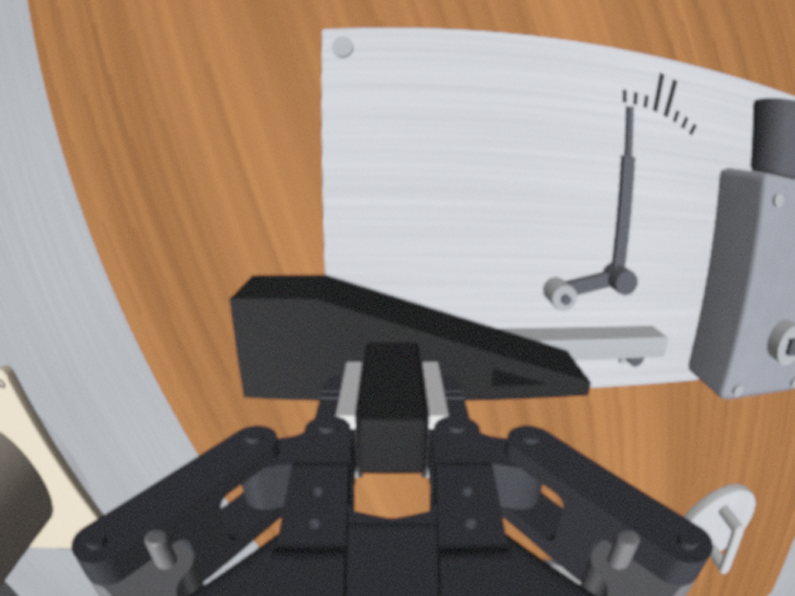

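```bash
python3 - <<'E'
from h import *
im=cv2.imread('pics/w4.png')[:,:,::-1]
save('w4c',im,(480,230,720,420),3.3)
E
```

```text
(no output)
```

View pics/w4c.png

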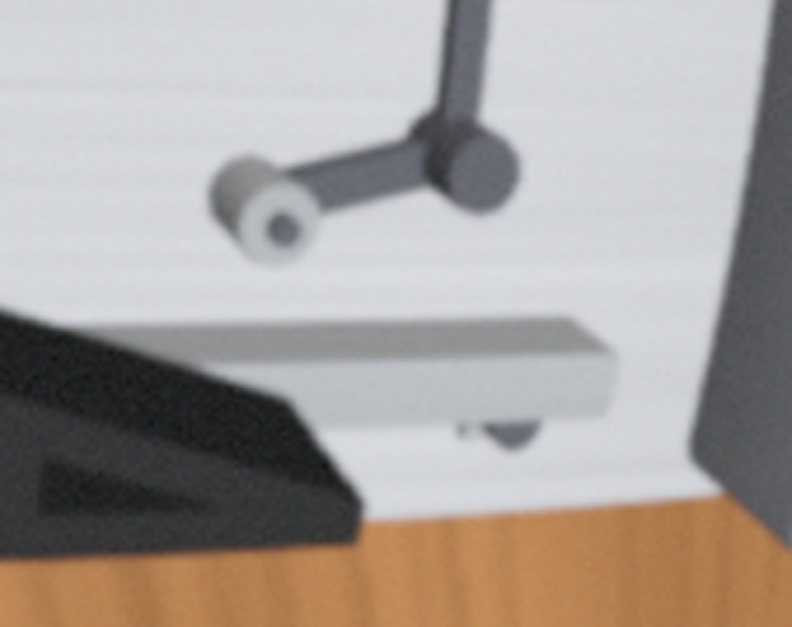

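```bash
python3 - <<'E'
from h import *
M=cm('wrist')
a=np.radians(-18.08);c,s=np.cos(a),np.sin(a);o=np.array([554.26,24.27])
def td(w): d=w[:2]-o; return np.array([c*d[0]+s*d[1],-s*d[0]+c*d[1]])
for n,q,z in [('roller 0,18',(281,221),30),('pivot 40,28',(480,175),32),('gt',(200,363),30),('gt',(350,358),30),('gt',(600,352),30),('gb',(80,330),8),('gb 80',(570,318),8),('plateedge-55',(700,498),8)]:
    p=(np.array(q)/3.3+[480,230])/1.42; w=onz('wrist',p,z); print(n,w.round(1),td(w).round(1))
for n,q,z in [('corner -140,170',(322,30),8),('edge -140',(325,270),8),('tip 40,133',(629,106),18),('0 mark',(625,97),8)]:
    w=onz('wrist',np.array(q)/1.42,z);print(n,w.round(1),td(w).round(1))
E
```

```text
roller 0,18 [564.1  35.4  30. ] [ 5.9 13.6]
pivot 40,28 [605.3  32.2  32. ] [46.  23.3]
gt [543.1  12.7  30. ] [ -7.  -14.5]
gt [573.    3.1  30. ] [ 24.4 -14.3]
gt [629.5 -16.   30. ] [ 84. -15.]
gb [525.   16.5   8. ] [-25.4 -16.5]
gb 80 [634.4 -19.    8. ] [ 89.6 -16.2]
plateedge-55 [669.  -81.6   8. ] [141.9 -65. ]
corner -140,170 [474.2 231.3   8. ] [-140.4  172. ]
edge -140 [427.8  91.1   8. ] [-140.9   24.3]
tip 40,133 [639.8 136.4  18. ] [ 46.5 133.1]
0 mark [644.2 142.2   8. ] [ 48.9 140. ]
```

Call:
arm_command --pt "0 0.02 0 0 0 0" --pt "0 0.04 0 0 0 0" --pt "0 0.055 0 0 0 0" --pt "0 0.068 0 0 0 0" --pt "0 0.077 0 0 0 0" --pt "0 0.083 0 0 0 0" --pt "0 0.087 0 0 0 0" --pt "0 0.089 0 0 0 0" --pt "0 0.09 0 0 0 0" --pt "0 0.09 0 0 0 0"

```text
time: 9.1
tool_pos: [465.8, 74.2, 124.2]
tcp_rot: [-90.0, 0.0, -108.1]
ft_force: [0.4, 0.4, -0.9]
finger_gap: 17.1
```

```bash
python3 - <<'E'
from h import *
s=r.sense();print(s['time'],s['tool_pos'],s['tcp_rot'],s['ft_force'],s['wrist_torque'])
im=r.snapshot('wrist'); save('w5',im,None,1.42)
print(r.sense()['ft_force'],r.sense()['tool_pos'])
E
```

```text
9.1 [465.78951141  74.21448805 124.20527801] [-8.99793897e+01  8.83435366e-03 -1.08080241e+02] [ 0.38913093  0.42203283 -0.92870345] [-0.00436705 -0.01257801  0.01506746]
[-0.72987322  0.91198018 -1.4103822 ] [465.76130474  74.21274029 124.20668662]
```

View pics/w5.png

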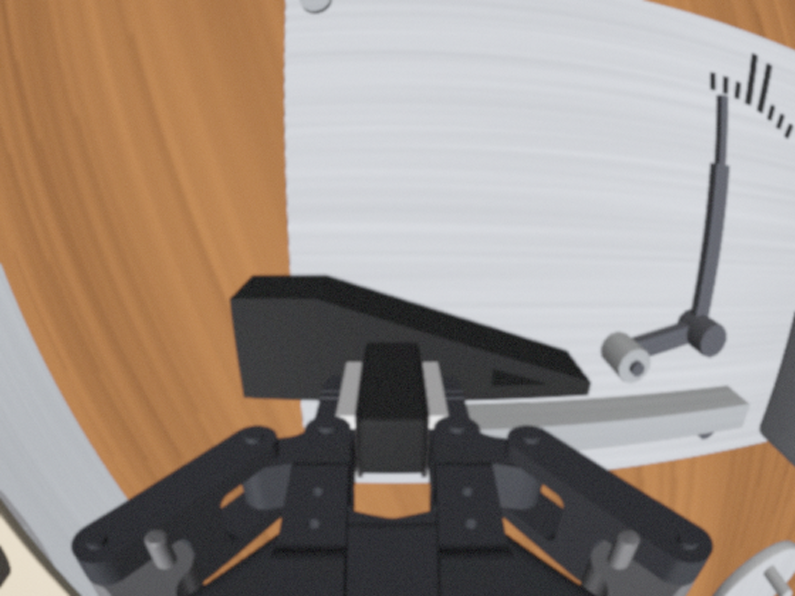

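Call:
arm_command --pt "0 0.001 0 0 0 0" --pt "0 0.002 0 0 0 0" --pt "0 0.003 0 0 0 0" --pt "0 0.0035 0 0 0 0" --pt "0 0.004 0 0 0 0" --pt "0 0.0045 0 0 0 0" --pt "0 0.0045 0 0 0 0" --pt "0 0.0045 0 0 0 0" --pt "0 0.0045 0 0 0 0" --pt "0 0.0045 0 0 0 0"

```text
time: 10.4
tool_pos: [465.8, 74.3, 120.7]
tcp_rot: [-90.0, 0.0, -108.1]
ft_force: [-7.4, -0.0, 12.4]
finger_gap: 17.1
```

Call:
arm_command --pt "0 -0.001 0 0 0 0" --pt "0.001 -0.001 0 0 0 0" --pt "0.002 -0.001 0 0 0 0" --pt "0.003 -0.001 0 0 0 0" --pt "0.004 -0.001 0 0 0 0" --pt "0.005 -0.001 0 0 0 0" --pt "0.006 -0.001 0 0 0 0" --pt "0.007 -0.001 0 0 0 0" --pt "0.008 -0.001 0 0 0 0" --pt "0.008 -0.001 0 0 0 0"

```text
time: 11.65
tool_pos: [463.3, 66.6, 120.7]
tcp_rot: [-90.0, 0.0, -108.1]
ft_force: [0.4, 2.2, 5.2]
finger_gap: 17.1
```

```bash
python3 - <<'E'
from h import *
s=r.sense();A=R.from_euler('xyz',s['tcp_rot'],degrees=True)
print(s['time'],s['tool_pos'],s['tcp_rot'],'F tool',A.inv().apply(s['ft_force']).round(1),'T tool',A.inv().apply(s['wrist_torque']).round(2))
im=r.snapshot('wrist'); save('w6',im,(270,120,560,320),2.75)
E
```

```text
11.65 [463.33600212  66.55746089 120.73411389] [-8.99741730e+01  1.54562615e-02 -1.08086303e+02] F tool [-2.2 -5.2 -0.4] T tool [ 0.12 -0.08  0.66]
```

View pics/w6.png

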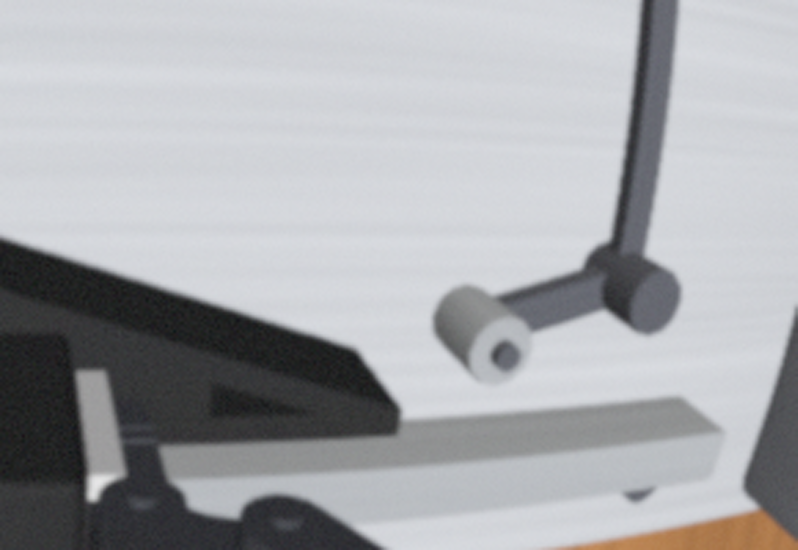

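Call:
arm_command --pt "0.001 0 0 0 0 0" --pt "0.002 0 0 0 0 0" --pt "0.003 0 0 0 0 0" --pt "0.004 0 0 0 0 0" --pt "0.005 0 0 0 0 0" --pt "0.0055 0 0 0 0 0" --pt "0.006 0 0 0 0 0" --pt "0.006 0 0 0 0 0" --pt "0.006 0 0 0 0 0" --pt "0.006 0 0 0 0 0"

```text
time: 12.95
tool_pos: [461.5, 60.9, 120.7]
tcp_rot: [-90.0, 0.0, -108.1]
ft_force: [1.1, 3.1, 5.4]
finger_gap: 17.8
```

```bash
python3 - <<'E'
from h import *
s=r.sense();A=R.from_euler('xyz',s['tcp_rot'],degrees=True)
print(s['time'],s['tool_pos'],s['tcp_rot'],'F tool',A.inv().apply(s['ft_force']).round(1),'T tool',A.inv().apply(s['wrist_torque']).round(2))
im=r.snapshot('wrist'); save('w7',im,(270,120,560,320),2.75)
E
```

```text
12.95 [461.49054242  60.89569702 120.74938137] [-8.99756013e+01  1.69828550e-02 -1.08083317e+02] F tool [-3.3 -5.4  0.1] T tool [ 0.06 -0.05  0.63]
```

View pics/w7.png

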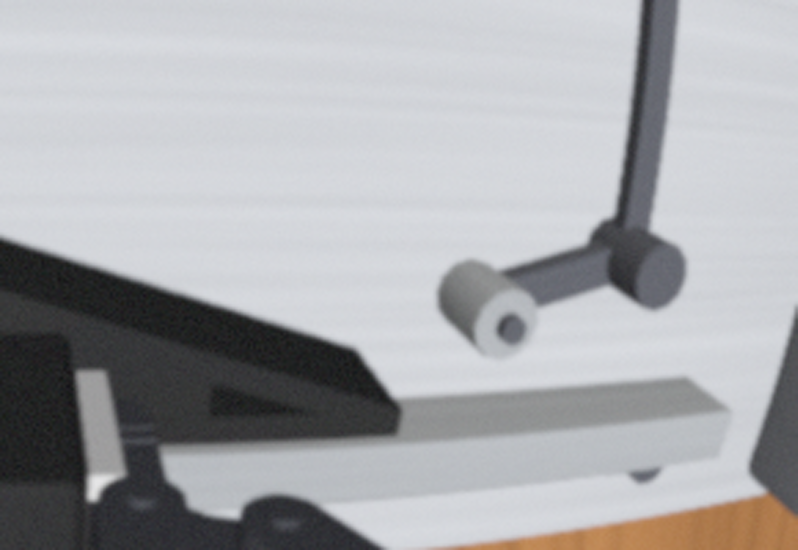

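Call:
arm_command --pt "0.0004 0 0 0 0 0" --pt "0.0008 0 0 0 0 0" --pt "0.0012 0 0 0 0 0" --pt "0.0016 0 0 0 0 0" --pt "0.002 0 0 0 0 0" --pt "0.0024 0 0 0 0 0" --pt "0.0028 0 0 0 0 0" --pt "0.003 0 0 0 0 0" --pt "0.003 0 0 0 0 0" --pt "0.003 0 0 0 0 0"

```text
time: 14.25
tool_pos: [460.6, 58.1, 120.7]
tcp_rot: [-90.0, 0.0, -108.1]
ft_force: [1.4, 3.0, 6.0]
finger_gap: 17.2
```

```bash
cat > st.py <<'E'
from h import *
import sys
s=r.sense();A=R.from_euler('xyz',s['tcp_rot'],degrees=True)
a=np.radians(-18.08);c,sn=np.cos(a),np.sin(a);d=s['tool_pos'][:2]-np.array([554.26,24.27])
print(s['time'],'drive xy',np.round([c*d[0]+sn*d[1],-sn*d[0]+c*d[1]],2),'z',s['tool_pos'][2].round(2),s['tcp_rot'].round(2),'F tool',A.inv().apply(s['ft_force']).round(1),'T tool',A.inv().apply(s['wrist_torque']).round(2))
if len(sys.argv)>1:
    im=r.snapshot('wrist'); save(sys.argv[1],im,(270,20,560,320),2)
E
python3 st.py w8
```

```text
14.25 drive xy [-99.56   3.07] z 120.75 [-8.9970e+01  2.0000e-02 -1.0808e+02] F tool [-3.3 -6.   0.4] T tool [ 0.12 -0.03  0.62]
```

View pics/w8.png

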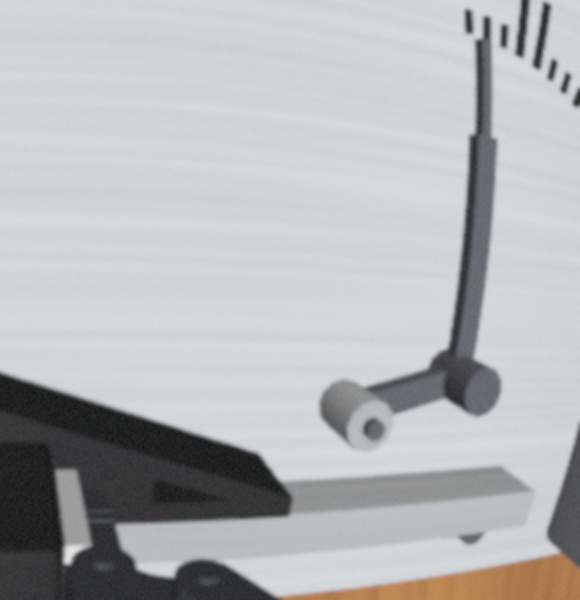

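Call:
arm_command --pt "0.0003 0 0 0 0 0" --pt "0.0006 0 0 0 0 0" --pt "0.0009 0 0 0 0 0" --pt "0.0012 0 0 0 0 0" --pt "0.0015 0 0 0 0 0" --pt "0.0018 0 0 0 0 0" --pt "0.002 0 0 0 0 0" --pt "0.002 0 0 0 0 0" --pt "0.002 0 0 0 0 0" --pt "0.002 0 0 0 0 0"

```text
time: 15.55
tool_pos: [459.9, 56.2, 120.7]
tcp_rot: [-90.0, 0.0, -108.1]
ft_force: [1.2, 3.9, 4.8]
finger_gap: 17.2
```

```bash
python3 st.py
```

```text
15.55 drive xy [-99.58   1.05] z 120.73 [-8.9980e+01  2.0000e-02 -1.0808e+02] F tool [-4.1 -4.8 -0. ] T tool [ 0.13 -0.04  0.68]
```

Call:
arm_command --pt "0.0003 0 0 0 0 0" --pt "0.0006 0 0 0 0 0" --pt "0.0009 0 0 0 0 0" --pt "0.0012 0 0 0 0 0" --pt "0.0015 0 0 0 0 0" --pt "0.0018 0 0 0 0 0" --pt "0.002 0 0 0 0 0" --pt "0.002 0 0 0 0 0" --pt "0.002 0 0 0 0 0" --pt "0.002 0 0 0 0 0"

```text
time: 16.8
tool_pos: [459.5, 54.9, 120.7]
tcp_rot: [-90.0, 0.1, -108.1]
ft_force: [1.7, 7.3, 4.3]
finger_gap: 17.0
```

```bash
python3 st.py w9
```

```text
16.8 drive xy [-99.59  -0.31] z 120.74 [-8.9970e+01  9.0000e-02 -1.0807e+02] F tool [-7.5 -4.3 -0.6] T tool [ 0.08 -0.09  1.41]
```

View pics/w9.png

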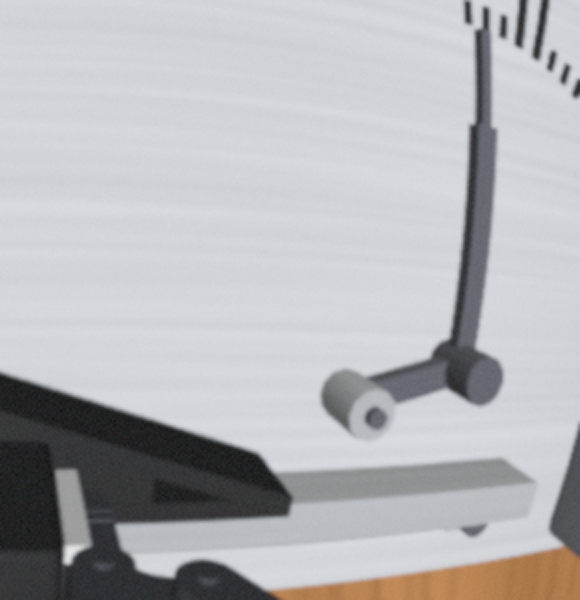

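Call:
arm_command --pt "-0.0004 0 0.002 0 0 0" --pt "-0.0004 0 0.006 0 0 0" --pt "-0.0004 0 0.011 0 0 0" --pt "-0.0004 0 0.016 0 0 0" --pt "-0.0004 0 0.021 0 0 0" --pt "-0.0004 0 0.025 0 0 0" --pt "-0.0004 0 0.028 0 0 0" --pt "-0.0004 0 0.03 0 0 0" --pt "-0.0004 0 0.03 0 0 0" --pt "-0.0004 0 0.03 0 0 0"

```text
time: 18.1
tool_pos: [486.8, 46.1, 120.8]
tcp_rot: [-90.2, 0.0, -108.1]
ft_force: [-7.8, 8.4, 15.2]
finger_gap: 17.4
```

```bash
python3 st.py w10
```

```text
18.1 drive xy [-70.94  -0.16] z 120.79 [-9.0170e+01  3.0000e-02 -1.0806e+02] F tool [ -5.6 -15.2 -10.1] T tool [-1.31 -0.12  0.78]
```

View pics/w10.png

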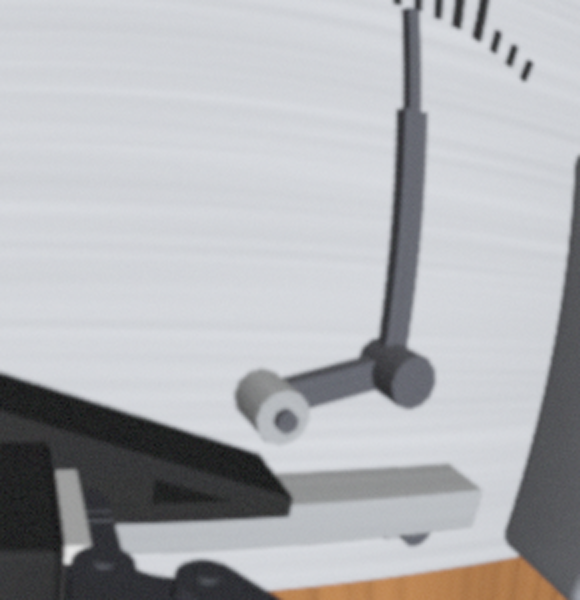

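Call:
arm_command --pt "0 -0.001 0 0 0 0" --pt "0 -0.001 0.002 0 0 0" --pt "0 -0.001 0.005 0 0 0" --pt "0 -0.001 0.008 0 0 0" --pt "0 -0.001 0.011 0 0 0" --pt "0 -0.001 0.014 0 0 0" --pt "0 -0.001 0.017 0 0 0" --pt "0 -0.001 0.019 0 0 0" --pt "0 -0.001 0.02 0 0 0" --pt "0 -0.001 0.02 0 0 0"

```text
time: 19.4
tool_pos: [505.3, 40.0, 120.9]
tcp_rot: [-90.2, 0.0, -108.1]
ft_force: [-6.3, 7.7, 8.1]
finger_gap: 17.1
```

```bash
sed -i 's/(270,20,560,320),2)/(230,0,500,290),2)/' st.py; python3 st.py w11
```

```text
19.4 drive xy [-51.38  -0.23] z 120.9 [-9.0230e+01  2.0000e-02 -1.0806e+02] F tool [-5.4 -8.  -8.4] T tool [-1.02 -0.08  0.97]
```

View pics/w11.png

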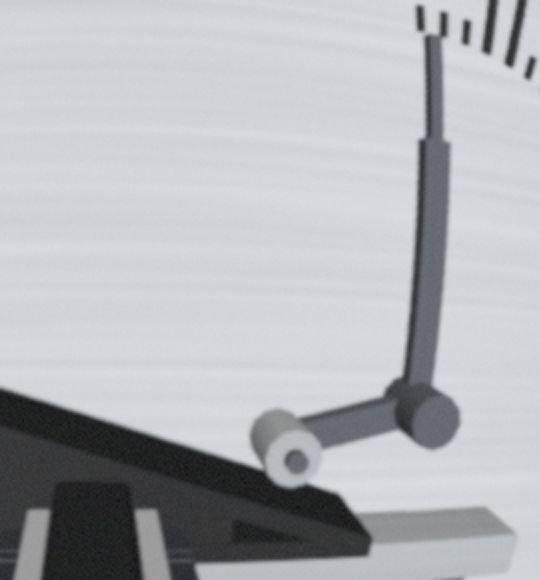

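Call:
arm_command --pt "0 0 0.001 0 0 0" --pt "0 0 0.003 0 0 0" --pt "0 0 0.005 0 0 0" --pt "0 0 0.007 0 0 0" --pt "0 0 0.009 0 0 0" --pt "0 0 0.011 0 0 0" --pt "0 0 0.012 0 0 0" --pt "0 0 0.012 0 0 0" --pt "0 0 0.012 0 0 0" --pt "0 0 0.012 0 0 0"

```text
time: 20.7
tool_pos: [516.6, 36.3, 120.9]
tcp_rot: [-90.2, 0.0, -108.1]
ft_force: [-6.5, 9.4, 8.9]
finger_gap: 17.0
```

```bash
python3 st.py w12
```

```text
20.7 drive xy [-39.54  -0.21] z 120.9 [-9.0240e+01  2.0000e-02 -1.0805e+02] F tool [-7.  -8.9 -9.1] T tool [-1.18 -0.08  0.99]
```

View pics/w12.png

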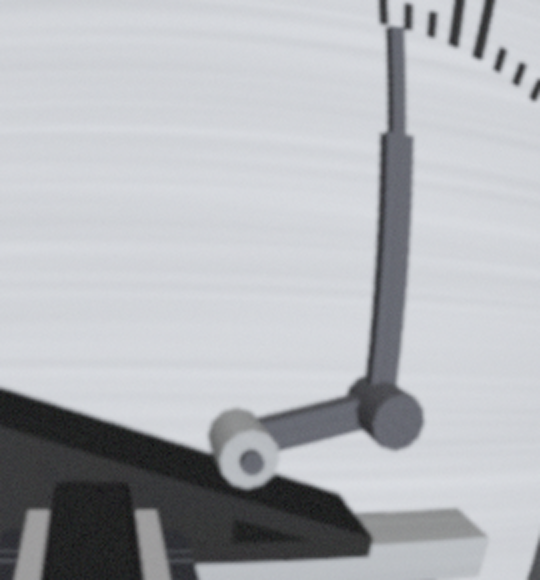

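Call:
arm_command --pt "0 0 0.001 0 0 0" --pt "0 0 0.0025 0 0 0" --pt "0 0 0.004 0 0 0" --pt "0 0 0.0055 0 0 0" --pt "0 0 0.007 0 0 0" --pt "0 0 0.0085 0 0 0" --pt "0 0 0.01 0 0 0" --pt "0 0 0.01 0 0 0" --pt "0 0 0.01 0 0 0" --pt "0 0 0.01 0 0 0"

```text
time: 22.0
tool_pos: [524.9, 33.7, 121.0]
tcp_rot: [-90.4, -0.0, -108.0]
ft_force: [-15.8, 9.5, 17.7]
finger_gap: 17.3
```

```bash
python3 st.py w13
```

```text
22.0 drive xy [-30.8   -0.16] z 120.98 [-9.0420e+01 -1.0000e-02 -1.0804e+02] F tool [ -4.1 -17.5 -18.1] T tool [-2.49 -0.17  0.77]
```

View pics/w13.png

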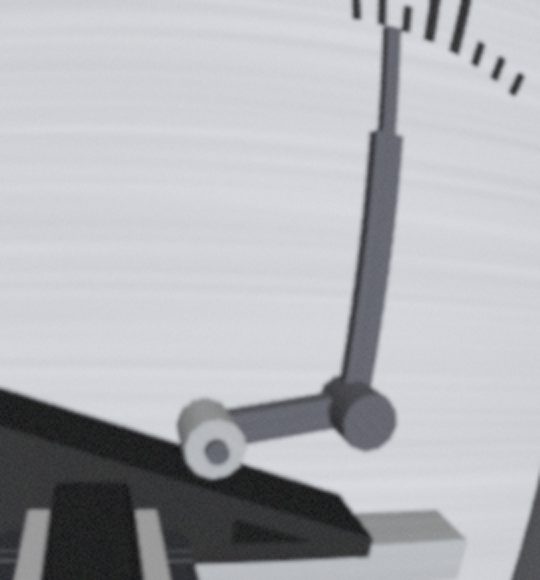

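Call:
arm_command --pt "0 -0.0012 0 0 0 0" --pt "0 -0.0013 0.0015 0 0 0" --pt "0 -0.0014 0.003 0 0 0" --pt "0 -0.0015 0.0045 0 0 0" --pt "0 -0.0015 0.006 0 0 0" --pt "0 -0.0015 0.0075 0 0 0" --pt "0 -0.0015 0.009 0 0 0" --pt "0 -0.0015 0.01 0 0 0" --pt "0 -0.0015 0.01 0 0 0" --pt "0 -0.0015 0.01 0 0 0"

```text
time: 23.3
tool_pos: [533.7, 30.8, 121.3]
tcp_rot: [-90.5, -0.0, -108.0]
ft_force: [-12.2, 10.9, 10.1]
finger_gap: 17.1
```

```bash
python3 st.py w14
```

```text
23.3 drive xy [-21.56  -0.21] z 121.3 [-9.0530e+01 -2.0000e-02 -1.0804e+02] F tool [ -6.6  -9.9 -15.1] T tool [-2.42 -0.12  0.99]
```

View pics/w14.png

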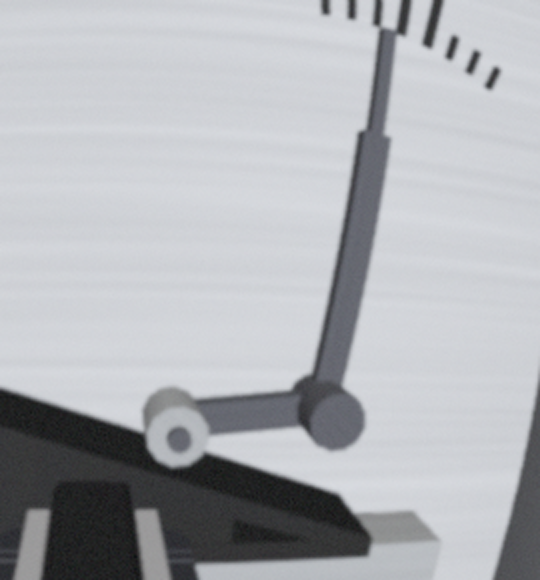

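Call:
arm_command --pt "0 0 0.0015 0 0 0" --pt "0 0 0.003 0 0 0" --pt "0 0 0.0045 0 0 0" --pt "0 -0.0003 0.006 0 0 0" --pt "0 -0.0003 0.0075 0 0 0" --pt "0 -0.0005 0.009 0 0 0" --pt "0 -0.0005 0.0105 0 0 0" --pt "0 -0.0005 0.0115 0 0 0" --pt "0 -0.0005 0.012 0 0 0" --pt "0 -0.0005 0.012 0 0 0"

```text
time: 24.6
tool_pos: [544.7, 27.2, 121.4]
tcp_rot: [-90.6, -0.0, -108.0]
ft_force: [-14.0, 10.4, 9.5]
finger_gap: 17.0
```

```bash
python3 st.py w15
```

```text
24.6 drive xy [-10.    -0.23] z 121.38 [-9.0590e+01 -3.0000e-02 -1.0804e+02] F tool [ -5.5  -9.3 -16.6] T tool [-2.58 -0.11  0.97]
```

View pics/w15.png

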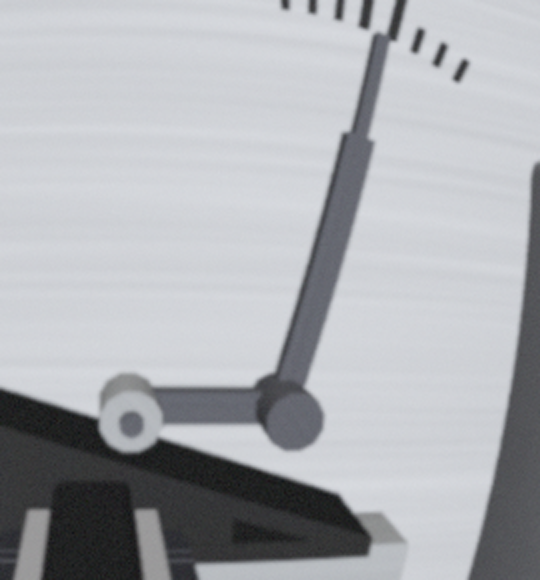

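```bash
cat > rd.py <<'E'
from h import *
import sys
def ang(tip,marks,piv,crop=(230,0),sc=2):
    f=lambda q:np.array(q)/sc+crop
    P=onz('wrist',f(piv),32)[:2]; T=onz('wrist',f(tip),18)[:2]
    g=lambda v:np.degrees(np.arctan2(v[1],v[0]))
    # calibrate pivot bias: use tip-to-marks local offset along tangential direction
    M=np.array([onz('wrist',f(q),8)[:2] for q,_ in marks]);val=np.array([v for _,v in marks])
    a=np.radians([g(m-P) for m in M]);t=np.radians(g(T-P))
    k=np.polyfit(a,val,1);print('marks fit',k.round(3),'res',(np.polyval(k,a)-val).round(4),'reading',np.polyval(k,t).round(4),'radii',np.linalg.norm(M-P,axis=1).round(1),np.linalg.norm(T-P).round(1))
E
python3 - <<'E'
from rd import *
ang((381,36),[((286,8),0),((313,11),.07),((340,18),.14),((365,25),.21),((394,38),.29),((416,50),.36),((437,64),.43),((458,79),.5)],(294,419))
E
```

```text
marks fit [-0.987  1.228] res [-0.001  -0.0009  0.0012 -0.0005  0.0033  0.0003 -0.0016 -0.0007] reading 0.2264 radii [115.1 115.6 115.6 116.2 116.2 116.2 116.2 116.6] 110.6
```

```bash
python3 - <<'E'
from rd import *
ang((396,28),[((384,22),0),((409,27),.07),((431,35),.14),((455,45),.21),((478,57),.29),((497,70),.36),((517,84),.43),((535,99),.5)],(390,418))
ang((393,28),[((357,18),0),((382,23),.07),((405,30),.14),((429,39),.21),((455,51),.29),((475,64),.36),((495,78),.43),((515,94),.5)],(363,419))
E
```

```text
marks fit [-0.986  1.207] res [-0.0008  0.0017 -0.002   0.0033 -0.0007 -0.0032  0.0003  0.0012] reading -0.0071 radii [115.  115.5 115.4 115.6 115.9 115.8 116.4 117. ] 110.4
marks fit [-0.982  1.209] res [ 0.0016  0.0013 -0.0024 -0.0007  0.0005 -0.0021 -0.0016  0.0033] reading 0.0651 radii [115.1 115.4 115.5 115.8 116.3 116.2 116.6 117.2] 111.0
```

Call:
arm_command --pt "0 0 0.0005 0 0 0" --pt "0 0 0.001 0 0 0" --pt "0 0 0.0015 0 0 0" --pt "0 0 0.002 0 0 0" --pt "0 0 0.0025 0 0 0" --pt "0 0 0.0025 0 0 0" --pt "-0.0003 0 0.0015 0 0 0" --pt "-0.0006 -0.0003 0.0005 0 0 0" --pt "-0.0006 -0.0005 -0.0005 0 0 0" --pt "-0.0006 -0.0005 -0.001 0 0 0"

```text
time: 25.9
tool_pos: [546.3, 26.6, 121.9]
tcp_rot: [-90.2, -0.0, -108.1]
ft_force: [3.2, 4.5, -8.7]
finger_gap: 17.0
```

```bash
python3 st.py w16
```

```text
25.9 drive xy [-8.32 -0.21] z 121.87 [-9.0210e+01 -3.0000e-02 -1.0807e+02] F tool [-5.2  8.7  1.6] T tool [ 0.2  -0.04  0.87]
```

View pics/w16.png

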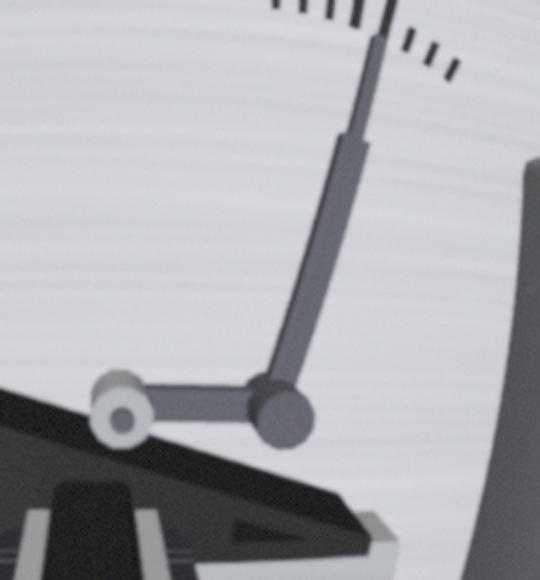

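```bash
python3 - <<'E'
from rd import *
ang((380,37),[((276,8),0),((304,11),.07),((330,18),.14),((355,26),.21),((384,38),.29),((406,50),.36),((428,65),.43),((449,80),.5)],(285,418))
E
```

```text
marks fit [-0.982  1.223] res [-0.0009  0.0013  0.0003 -0.0012  0.0017 -0.0016 -0.0002  0.0006] reading 0.2497 radii [115.  115.5 115.4 115.5 115.8 115.8 115.6 116. ] 111.2
```

Call:
arm_command --pt "-0.0003 0.0003 0 0 0 0" --pt "-0.0006 0.0006 0 0 0 0" --pt "-0.0008 0.0008 0 0 0 0" --pt "-0.0008 0.0008 0 0 0 0" --pt "-0.0008 0.0008 0 0 0 0" --pt "-0.0008 0.0008 0 0 0 0" --pt "-0.0008 0.0008 0 0 0 0" --pt "-0.0008 0.0008 0 0 0 0" --pt "-0.0008 0.0008 0 0 0 0" --pt "-0.0008 0.0008 0 0 0 0"

```text
time: 27.2
tool_pos: [546.5, 26.8, 122.0]
tcp_rot: [-90.2, -0.1, -108.1]
ft_force: [-5.9, 0.7, -6.2]
finger_gap: 17.1
```

```bash
python3 st.py
```

```text
27.2 drive xy [-8.16 -0.03] z 122.01 [-9.0210e+01 -1.0000e-01 -1.0808e+02] F tool [ 1.2  6.2 -5.8] T tool [-1.08 -0.11 -0.21]
```

Call:
arm_command --pt "0 0.0004 -0.0004 0 0 0" --pt "0 0.0008 -0.0008 0 0 0" --pt "0 0.001 -0.001 0 0 0" --pt "0 0.001 -0.001 0 0 0" --pt "0 0.001 -0.001 0 0 0" --pt "0 0.001 -0.001 0 0 0" --pt "0 0.001 -0.001 0 0 0" --pt "0 0.001 -0.001 0 0 0" --pt "0 0.001 -0.001 0 0 0" --pt "0 0.001 -0.001 0 0 0"

```text
time: 28.45
tool_pos: [546.4, 26.8, 121.9]
tcp_rot: [-90.1, -0.1, -108.1]
ft_force: [-4.7, 0.8, -2.1]
finger_gap: 17.1
```

```bash
python3 st.py w17
```

```text
28.45 drive xy [-8.31 -0.02] z 121.94 [-9.0100e+01 -9.0000e-02 -1.0809e+02] F tool [ 0.7  2.1 -4.7] T tool [-0.98 -0.11 -0.38]
```

View pics/w17.png

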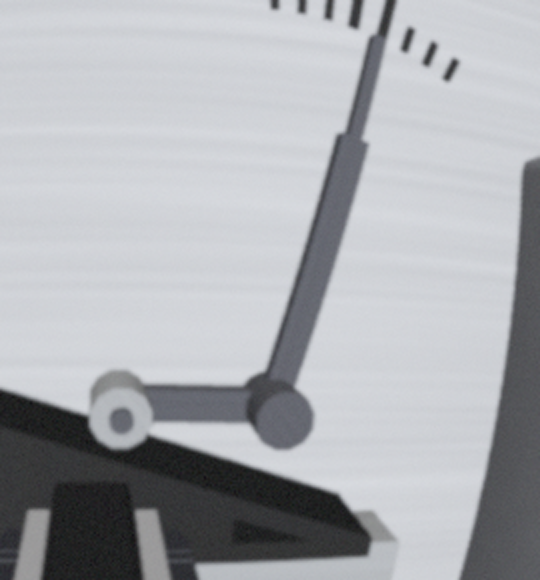

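Call:
arm_command --pt "0 0 0 0 0 0" --pt "0 0 0 0 0 0" --pt "0 0 0 0 0 0" --pt "0 0 0 0 0 0" --pt "0 0 0 0 0 0" --pt "0 0 0 0 0 0" --pt "0 0 0 0 0 0" --pt "0 0 0 0 0 0" --pt "0 0 0 0 0 0" --pt "0 0 0 0 0 0" --jaw -1

```text
time: 29.75
tool_pos: [547.1, 27.4, 122.2]
tcp_rot: [-90.0, -0.0, -108.1]
ft_force: [-0.0, 0.4, -0.5]
finger_gap: 85.6
```

```bash
python3 st.py w18
```

```text
29.75 drive xy [-7.74  0.72] z 122.17 [ -90.     -0.   -108.09] F tool [-0.4  0.5 -0.2] T tool [-0.03  0.02 -0.05]
```

View pics/w18.png

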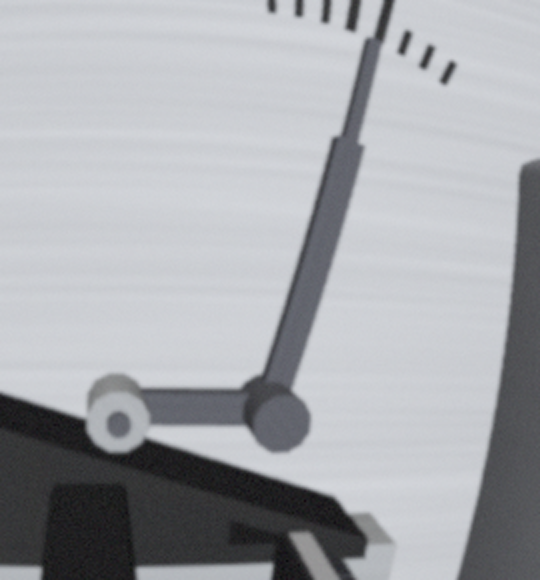

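Released, and the pointer stays between the long marks. I retreat straight up.

Call:
arm_command --pt "0 -0.01 0 0 0 0" --pt "0 -0.025 0 0 0 0" --pt "0 -0.04 0 0 0 0" --pt "0 -0.055 0 0 0 0" --pt "0 -0.07 0 0 0 0" --pt "0 -0.085 0 0 0 0" --pt "0 -0.095 0 0 0 0" --pt "0 -0.1 0 0 0 0" --pt "0 -0.1 0 0 0 0" --pt "0 -0.1 0 0 0 0"

```text
time: 31.05
tool_pos: [546.8, 27.4, 221.5]
tcp_rot: [-90.1, -0.0, -108.1]
ft_force: [-0.8, 0.3, 0.1]
finger_gap: 85.5
```

```bash
sed -i 's/(230,0,500,290),2)/(190,40,460,330),2)/' st.py; python3 st.py w19; python3 - <<'E'
from h import *
save('top1',r.snapshot('top'),(90,130,370,300),2.8)
E
```

```text
31.05 drive xy [-8.09  0.63] z 221.47 [-9.0070e+01 -2.0000e-02 -1.0808e+02] F tool [-0.1 -0.1 -0.9] T tool [ 0.01  0.   -0.04]
```

View pics/w19.png

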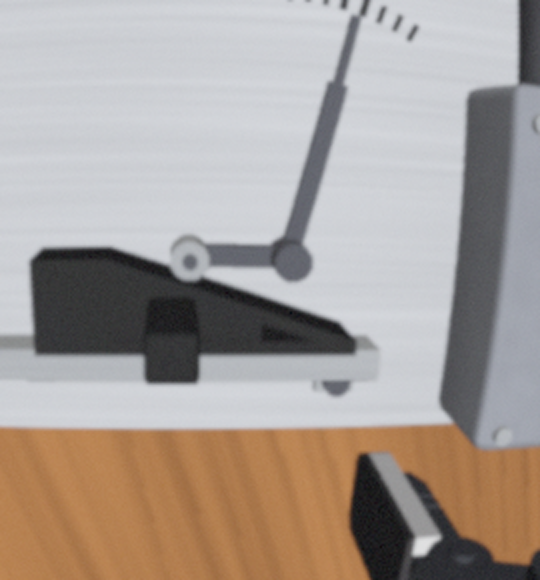

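View pics/top1.png

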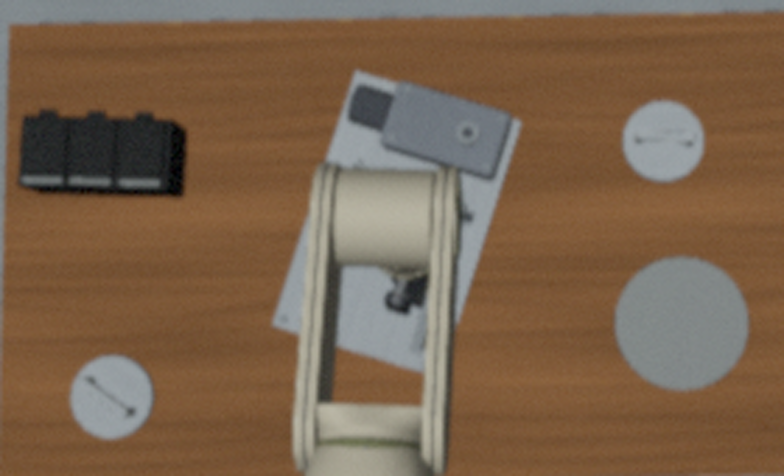

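```bash
python3 - <<'E'
from rd import *
ang((375,40),[((272,11),0),((299,15),.07),((325,22),.14),((350,29),.21),((380,41),.29),((402,53),.36),((424,67),.43),((445,82),.5)],(280,421))
im=r.snapshot('wrist');save('w20',im,(280,10,420,190),4)
E
```

```text
marks fit [-0.998  1.267] res [ 0.0012  0.0004 -0.0008 -0.0029  0.0025 -0.0008 -0.0003  0.0008] reading 0.2584 radii [181.5 181.4 180.8 181.1 181.2 180.9 180.6 180.8] 176.5
```

View pics/w20.png

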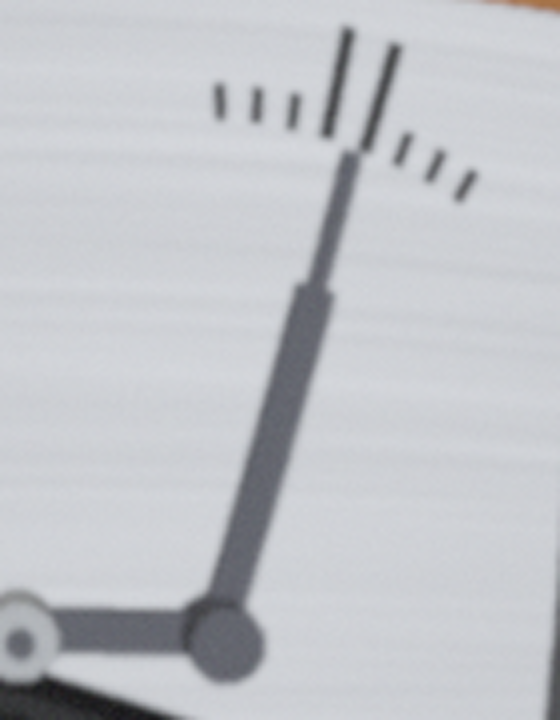

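```bash
python3 - <<'E'
from rd import *
ang((350,152),[((222,118),0),((257,121),.07),((292,128),.14),((327,136),.21),((365,150),.29),((399,164),.36),((429,180),.43),((459,199),.5)],(227,643),(280,10),4)
E
```

```text
marks fit [-0.993  1.237] res [ 0.0014 -0.0004 -0.001  -0.0006 -0.001   0.0018 -0.0006  0.0004] reading 0.2413 radii [112.3 112.5 112.4 112.7 112.6 112.9 113.  113.1] 108.3
```

Reading 0.24–0.25, well between the marks, so I hand in.

```bash
python3 -c "
from bench import r
print(r.hand_in()); print(r.sense()['time'])"
```

```text
the job is handed in; nothing more can be done
None
the job is handed in; nothing more can be done
```

The black wedge is in the gap, resting flat-side against the fence. It holds the tensioner arm at about 0.24–0.25 rad, between the two long marks. I handed the job in at about 31 s; the hand-in reports no verdict.

- **Insertion:** I took the wedge from the trivet by its bar, set it on the plate and found the fence by touch at about 7 N. I then slid it in with stops at about 0.07 and 0.14 rad. The wrist force stayed under about 26 N in the readings I took between moves. Before letting go I eased the arm's load off, then retreated 100 mm straight up.
- **Last checks:** After the retreat, the pointer read 0.241 rad, and the same method had read about 0.007 too low with the arm at rest. The wedge edge was parallel to the fence, and the robot was clear with force readings near zero. The presses and caddy looked unmoved in the top view.
- **What disagreed:**
  - While the gripper closed on the bar, the fingertips touched the wedge body with about 35 N and lifted the arm 6 mm. The fingers reach farther when shut than I had allowed for.
  - Lengths measured in the wrist picture came out about 4–5 % too large. I judged positions by touch and by the scale marks instead.

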